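Feed bottle caps through the gate of a cap tray

ROBOT

A 7-joint arm with a two-finger parallel gripper is mounted at the origin on the work surface. World frame = base frame: x ahead of the robot, y to its left, z up, the work surface at z = 0. Lengths are in m, angles in rad, forces in N, time in s.
With the tool pointing down it reaches from about 0.4 to 0.85 m from the base axis. Payload 4.5 kg.
Tool frame: the origin (TCP) lies midway between the tips of the shut fingers; the grasp point (between the pads) lies 19 mm behind it; y points along the fingers, z is the direction in which the jaws open and shut, and the axes are right-handed (so a half turn about y gives the same grasp; the last joint's range is limited). The gripper opens to 88 mm and grips with 3 to 60 N. Pads are 18 mm wide; open, the fingers measure 123 mm over their backs; the gripper's body (75 mm by 187 mm) begins 45 mm behind the grasp point.
Start: joints at [1.303, 0.689, -0.195, 1.565, 0.157, 0.902, -0.215], TCP at [0.186, -0.597, 0.239] pointing down, gripper open.
Joint ranges: [-3.01, 3.01], [-0.46, 2.08], [-1.47, 1.51], [0.13, 2.56], [-1, 4.14], [0.04, 2.09], [-2.66, 2.66]. Speed limits (rad/s): [2.57, 2.57, 3.14, 3.14, 3.14, 3.14, 3.14].

INTERFACE

Orientations are given as a unit quaternion [x, y, z, w].
In Python, from plant import r, snapshot, get_calibration, job, boxes_of gives the robot as it stands. The module is installed in compiled form; this text tells all that it offers.
- The arm moves only by the shell command python3 -m handwheel 'ROWS' [OPENING] [FORCE]. ROWS is JSON, a list that holds one entry, the list of rows, each a list of 6 numbers: the shift along the tool's x, y, z as a fraction of full scale, then the turn, a rotation vector about the tool's x, y, z as a fraction of full scale. In form: [[[x, y, z, wx, wy, wz], ...]]. A call has 1 to 12 rows; each row is the pose to reach, as a shift and turn from the pose commanded when the call began, along the tool's axes at that moment, turning the shorter way round; what a row does not reach only later rows make up. Full scale, the value 1, is 100 cm for a shift and 180 degrees for a turn. A row lasts 1/12 s, in which the tool goes at most 41.7 mm and 7.16 degrees, less where a joint would pass 70% of its speed; a pose out of reach is approached as far as the arm can. A call with a number of a shift or a turn outside -1 to 1 is refused whole. A call with a gripper value outside its range is refused whole. OPENING is the opening, from -1 (shut) to 1 (fully open), set as the call begins (- or left out, the last holds). The fingers move at their own pace and stop on an object; FORCE is the grip in N (left out, the last holds). Time passes only in rows, so rows that repeat a pose let the fingers close. It gives the time, the measured TCP pose, the force and the opening at its end, in the units of the state.
- r.get_state(): the state, without advancing time (a new reading comes with each control period).
- snapshot(name): name is "scene" or "top"; returns the picture (384x512x3 uint8, red, green, blue); there is no depth.
- get_calibration(name): a dict with "fx", "fy", "cx", "cy" (pixels), "T" (4x4, takes a point from camera to world coordinates). Camera axes: x right, y down, z forward; pixel columns grow to the right and rows downward; lengths in m; the calibration is good to about 2 mm. A picture is of the moment at which its call begins. get_calibration takes no time and is no camera call.
- job.finish_job(): hands the job in, once; it reports no verdict.
Trained networks look in the newest picture that a camera, given by its name, has taken for a name from the list of things; names that differ only in an ending like _2 or _b are one class to them, and where a whole thing is asked for, a point or a joint stands for the part that bears it (a point fixed in the world has none). Each returns a list of dicts, best first, with "confidence" (0 to 1); they miss things now and then, are a little off and sometimes report something else, mostly with a low value. They report only what shows in the picture. A call takes as long as a camera call. They do not tell look-alikes from the thing itself.
- boxes_of(thing, camera): "bbox" ([left, top, right, bottom] in pixels, round what is visible of it).
The state is a dict: "clock": time; "q": joint angles; "qd": joint speeds; "joint_torque": joint torques, N m; "tool_pos": TCP position; "eef_rot": TCP orientation; "contact_force": force on the tool from outside, world axes, zero at the start; "moment": the same for the moment, N m; "opening": opening from 0.0 (shut) to 1.0 (fully open).
Only numpy, scipy, OpenCV 4.12 (cv2) and the standard library are available. Lean on these libraries where they do the work, as an engineer would, in place of code of your own. Each camera call takes 0.05 s, during which the arm holds its last target. There are 200 camera calls.

TASK

Three black screw caps lie loose on the aluminium cap tray. With the fingertips, gently push them one at a time through the narrow gate at the end of the funnel until all three lie flat and wholly inside the slot beyond it; while one goes in, the others wait well clear of the gate. Do not squeeze, lift or tip the caps or push them over a wall, and leave the standing vial and everything else where it is.

Things in the scene. Friction and masses are not known exactly. Their poses are not given: they have to be found in the camera images.
- tray: Fixed aluminium tray, 377 x 250 mm. Origin under the middle of the gate at table height; x runs from the gate along the slot. Floor 6 mm up, level throughout; walls 5 mm thick, tops 18 mm above the table. Inside: deck x -235 to -97 mm, y +-120; two 45 degree funnel walls narrow it to the 46 mm wide gate at x 0; slot 46 mm wide on to x 130. Fingertips may pass just above the walls and still push the caps.
- gate (a point): Middle of the gate on the tray's floor (tray x = 0, y = 0, 6 mm above the table).
- slot_end (a point): Middle of the foot of the slot's end wall (tray x = 130 mm, on the floor). This wall alone is taller: its top is 30 mm above the table.
- cap1: Loose ribbed black screw cap, a squat cylinder 36 mm across and 26 mm tall, about 18 g, lying flat on the deck about 170 mm from the gate. Origin at the centre of its underside. It slides freely on the floor and stays where it is left. The three caps are alike; any order will do.
- cap2: Loose ribbed black screw cap, a squat cylinder 36 mm across and 26 mm tall, about 18 g, lying flat on the deck about 170 mm from the gate. Origin at the centre of its underside. It slides freely on the floor and stays where it is left. The three caps are alike; any order will do.
- cap3: Loose ribbed black screw cap, a squat cylinder 36 mm across and 26 mm tall, about 18 g, lying flat on the deck about 170 mm from the gate. Origin at the centre of its underside. It slides freely on the floor and stays where it is left. The three caps are alike; any order will do.
- vial: Loose glass sample vial with a black cap, 22 mm across and 46 mm tall, about 30 g, standing upright on the deck in a row with the caps, about 60 mm from its neighbours. Origin at the centre of its underside. To be left standing where it is.
- stopper: Loose tapered rubber stopper, 22 to 28 mm across, 26 mm tall, standing on the tray in the shoulder beside the slot, outside the funnel. Origin at the centre of its underside. To be left.
- reagent_bottle: Loose clear bottle with a blue cap, 72 mm across, 125 mm tall, beyond the tray on the table; origin under its centre. To be left.
- amber_bottle: Loose brown bottle, 52 mm across, 100 mm tall, on the table beyond the tray to the robot's right; origin under its centre. To be left.
- wash_bottle: Loose white wash bottle with a bent spout, 68 mm across, body 155 mm tall, spout to 200 mm, on the table left of the tray; origin under its centre. To be left.
- beaker: Loose glass beaker, 70 mm across, 90 mm tall, on the table right of the tray; origin under its centre. To be left.
Things that resemble listed ones, but are neither listed nor needed, are in the scene too. What is shaped like the cap1 but purple is not meant.

How it is judged:
By the outcome, as a careful person would: the job done as asked, in the order asked, and still so for the second after the job is handed in, with the robot touching nothing.
It also fails if it takes over 72 s, if anything falls off the work surface, if the arm or the gripper's body presses on something with over 40 N, if the wrist force passes 120 N, or if a joint passes its speed limit or range.

## Working session

There is one attempt and no reset: what is moved stays moved. The work goes in short steps, Python scripts to look and compute and a shell command to move; the robot and the scene stay as the last step left them, time stands still between calls to the robot, and variables do not carry over. Pictures are saved under pics/ and viewed, about 8 in all and at most 12, crops included, and the job is handed in when it is done.

```bash
mkdir -p pics
cat > h.py <<'E'
import numpy as np, cv2
from plant import r, snapshot, get_calibration, job, boxes_of
def px2w(cam,u,v,z):
    c=get_calibration(cam);T=np.array(c["T"])
    d=T[:3,:3]@np.array([(u-c["cx"])/c["fx"],(v-c["cy"])/c["fy"],1]);o=T[:3,3]
    return o+d*(z-o[2])/d[2]
def w2px(cam,p):
    c=get_calibration(cam);T=np.array(c["T"]);q=T[:3,:3].T@(np.array(p)-T[:3,3])
    return np.array([c["fx"]*q[0]/q[2]+c["cx"],c["fy"]*q[1]/q[2]+c["cy"]])
def shot(cam,name,crop=None,s=1):
    im=snapshot(cam)
    cv2.imwrite(f"pics/{name}_raw.png",im[:,:,::-1])
    if crop: im=im[crop[1]:crop[3],crop[0]:crop[2]]
    im=cv2.resize(im,None,fx=s,fy=s,interpolation=cv2.INTER_CUBIC)
    cv2.imwrite(f"pics/{name}.png",im[:,:,::-1]);return im
E
python3 - <<'E'
from h import *
shot("top","t0",s=1.5);shot("scene","s0",s=1.5)
s=r.get_state();print(s)
for c in("top","scene"):
    k=get_calibration(c);print(c,k["fx"],k["cx"],k["cy"],np.round(k["T"],3).tolist())
for n in("cap1","tray","vial","stopper"):
    print(n,[(np.round(b["bbox"]).tolist(),round(b["confidence"],2)) for b in boxes_of(n,"top")])
E
```

```text
{'clock': 0.1, 'q': array([ 1.30277377,  0.68990373, -0.19445917,  1.56621585,  0.15729713,
        0.90250659, -0.21510333]), 'qd': array([ 0.00122387, -0.00161724, -0.00093171, -0.00252009, -0.00017234,
       -0.00092396,  0.00088172]), 'joint_torque': array([-1.81449104e-03, -5.28498030e+01, -1.27088014e+00, -1.53836882e+01,
       -5.25413977e-02,  2.01592084e-03,  4.95006907e-05]), 'tool_pos': array([ 0.1855489 , -0.59623691,  0.23799288]), 'eef_rot': array([-0.10645494,  0.69963381, -0.69850376,  0.10617143]), 'contact_force': array([ 0.208791  ,  0.42158296, -0.23177178]), 'moment': array([ 0.00069884,  0.00232396, -0.04439006]), 'opening': 0.9996971574349653}
top 454.15528304337613 266.6648062385777 196.55749620663912 [[0.11, -0.97, 0.215, 0.28], [-0.994, -0.109, 0.018, -0.001], [0.006, -0.216, -0.976, 1.269], [0.0, 0.0, 0.0, 1.0]]
scene 491.8145931680036 258.1115531628042 193.797363157301 [[-0.731, 0.597, -0.331, 0.958], [0.683, 0.63, -0.37, 0.491], [-0.013, -0.496, -0.868, 1.159], [0.0, 0.0, 0.0, 1.0]]
cap1 [([190.0, 275.0, 204.0, 288.0], 0.69), ([208.0, 193.0, 217.0, 207.0], 0.54), ([144.0, 247.0, 159.0, 261.0], 0.54), ([151.0, 219.0, 163.0, 235.0], 0.53), ([221.0, 234.0, 237.0, 248.0], 0.5), ([213.0, 215.0, 220.0, 227.0], 0.43), ([188.0, 156.0, 329.0, 260.0], 0.16)]
tray [([184.0, 156.0, 328.0, 258.0], 0.6)]
vial []
stopper [([287.0, 170.0, 296.0, 179.0], 0.53)]
```

View pics/t0.png

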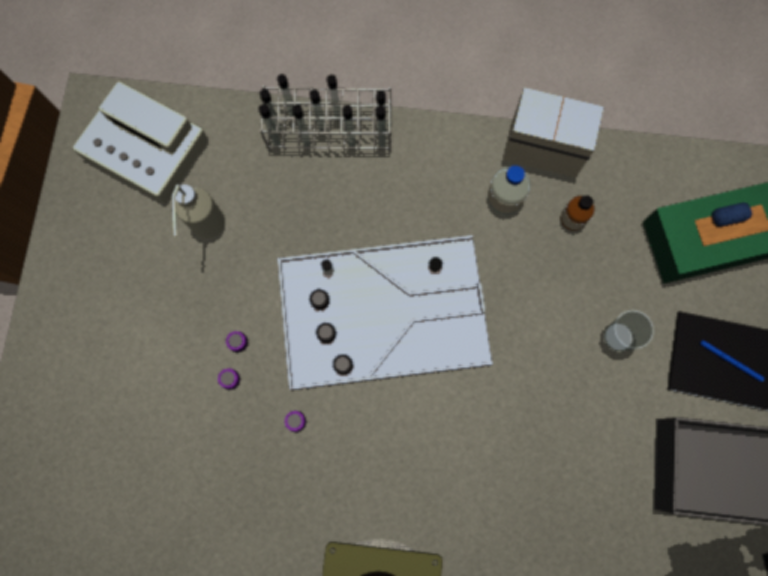

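View pics/s0.png

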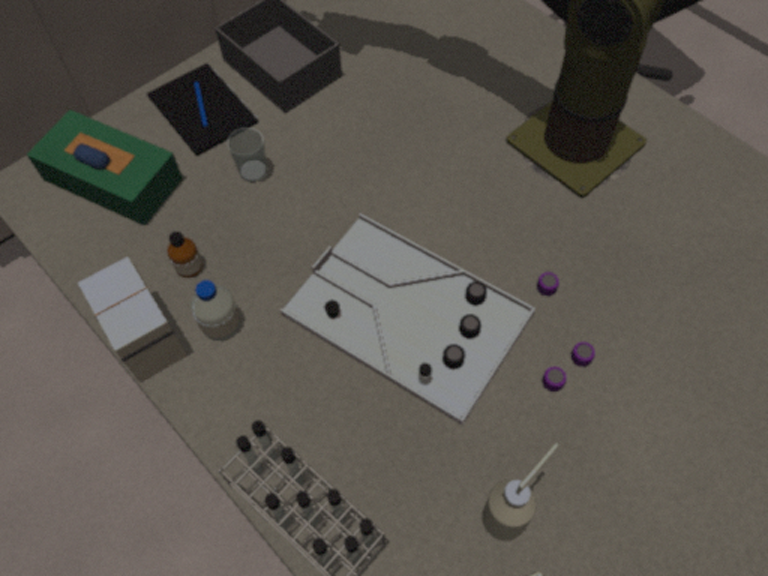

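The overhead view shows the tray outline at viewed (279..491, 237..388), with the slot pointing right (world −y). The caps are at (319,299), (326,332) and (343,364), and the vial is at (327,266). The purple look-alikes are off the tray. Next I fit the tray pose and measure the caps in both cameras.

```bash
cat >> h.py <<'E'
from scipy.optimize import least_squares
from scipy.spatial.transform import Rotation as Ro
def t2w(P,p):
    x,y,th=P;c,s=np.cos(th),np.sin(th);p=np.atleast_2d(p)
    return np.c_[x+c*p[:,0]-s*p[:,1],y+s*p[:,0]+c*p[:,1]]
def w2t(P,w):
    x,y,th=P;c,s=np.cos(th),np.sin(th);d=np.atleast_2d(w)[:,:2]-[x,y]
    return np.c_[c*d[:,0]+s*d[:,1],-s*d[:,0]+c*d[:,1]]
def hull(cam,P,d=(0,0)):
    w=t2w(P,[[-.240,-.125],[.137,-.125],[.137,.125],[-.240,.125]])
    q=np.array([w2px(cam,[*a,z]) for a in w for z in(0,.018)])+d
    return cv2.convexHull(q.astype(np.float32))
def contour(im):
    hsv=cv2.cvtColor(im,cv2.COLOR_RGB2HSV);g=cv2.cvtColor(im,cv2.COLOR_RGB2GRAY)
    b,_=cv2.threshold(g,0,255,cv2.THRESH_OTSU)
    m=((hsv[...,2]>145)).astype(np.uint8)
    m=cv2.morphologyEx(m,cv2.MORPH_CLOSE,np.ones((9,9)))
    cs,_=cv2.findContours(m,cv2.RETR_EXTERNAL,cv2.CHAIN_APPROX_NONE)
    return cv2.convexHull(max(cs,key=cv2.contourArea))
def dense(h):
    h=h[:,0,:].astype(float);o=[]
    for a,b in zip(h,np.roll(h,-1,0)):
        n=max(1,int(np.linalg.norm(b-a)/2));o+=[a+(b-a)*i/n for i in range(n)]
    return np.array(o)
E
python3 - <<'E'
from h import *
ims={c:cv2.imread(f"pics/{n}_raw.png")[:,:,::-1].copy() for c,n in(("top","t0"),("scene","s0"))}
C={c:dense(contour(ims[c])) for c in ims}
for c in C: print(c,C[c].min(0),C[c].max(0))
def res(v,cams):
    o=[]
    for i,c in enumerate(cams):
        h=hull(c,v[:3]); o+=[cv2.pointPolygonTest(h,tuple(map(float,p)),True) for p in C[c]]
    return np.array(o)
g=px2w("top",275,205,.006);e=px2w("top",320,201,.006)
P0=[g[0],g[1],np.arctan2(e[1]-g[1],e[0]-g[0])];print("guess",P0)
for cams in(["top"],["scene"],["top","scene"]):
    f=least_squares(res,P0,args=(cams,),loss="soft_l1",diff_step=1e-4);print(cams,np.round(f.x,4),"rms px",np.sqrt(np.mean(f.fun**2)).round(2))
P=f.x;np.save("P.npy",P)
px={"top":[(213,199),(217,222),(228,243),(218,178)],"scene":[(302,237),(313,217),(317,195),(284,247)]}
for c in ims:
    g=cv2.cvtColor(ims[c],cv2.COLOR_RGB2GRAY).astype(float)
    for (u,v) in px[c]:
        w=g[v-13:v+14,u-13:u+14];m=(w<105).astype(np.uint8)
        n,l,st,ce=cv2.connectedComponentsWithStats(m);k=min(range(1,n),key=lambda i:np.hypot(*(ce[i]-13)) if st[i,4]>15 else 99)
        q=ce[k]+[u-13,v-13];p=px2w(c,*q,.019)
        print(c,(u,v),q.round(1),st[k,2:5],p.round(4),"tray",(w2t(P,p)*1000).round(1))
for n,(u,v,z) in{"reagent":(340,117,.12),"amber":(390,135,.1)}.items(): print(n,px2w("top",u,v,z),(w2t(P,px2w("top",u,v,z))*1000).round())
s=r.get_state();print(Ro.from_quat(s["eef_rot"]).as_matrix().round(3))
O=[]
for c,cr in(("top",(170,140,345,275)),("scene",(180,135,365,285))):
    im=cv2.resize(ims[c][cr[1]:cr[3],cr[0]:cr[2]],None,fx=4,fy=4,interpolation=cv2.INTER_CUBIC)
    for z,poly in((.006,[[-.235,-.12],[-.097,-.12],[0,-.023],[.13,-.023],[.13,.023],[0,.023],[-.097,.12],[-.235,.12]]),(.018,[[-.24,-.125],[.137,-.125],[.137,.125],[-.24,.125]])):
        q=np.array([(w2px(c,[*a,z])-cr[:2]+.5)*4 for a in t2w(P,poly)]).astype(int)
        cv2.polylines(im,[q],True,(255,0,0),1)
    O.append(im[:540,:700])
cv2.imwrite("pics/ov.png",O[0][:,:,::-1]);cv2.imwrite("pics/ov2.png",O[1][:,:,::-1])
E
```

```text
top [185. 157.] [327. 258.]
scene [ 54. 175.] [107. 225.]
guess [np.float64(0.5362276829138496), np.float64(-0.004514477991594095), np.float64(-1.3688746979427635)]
['top'] [ 5.368e-01  8.000e-04 -1.336e+00] rms px 0.47
['scene'] [ 0.7607 -0.2728 -1.1378] rms px 11.41
['top', 'scene'] [ 0.5387 -0.0017 -1.3371] rms px 52.79
top (213, 199) [212.7 199.6] [ 14  14 152] [0.5295 0.1714 0.019 ] tray [[-170.5   31.1]]
top (217, 222) [217.  221.7] [ 13  14 147] [0.4683 0.1509 0.019 ] tray [[-164.8  -33.1]]
top (228, 243) [228.3 242.8] [ 14  14 137] [0.4136 0.1122 0.019 ] tray [[-139.7  -95.3]]
top (218, 178) [217.8 178. ] [ 8 11 64] [0.5933 0.1655 0.019 ] tray [[-150.    91.8]]
scene (302, 237) [302.  237.3] [ 15  18 215] [0.5288 0.1747 0.019 ] tray [[-173.9   31.2]]
scene (313, 217) [312.9 217.2] [ 15  17 209] [0.4674 0.1541 0.019 ] tray [[-168.1  -33.3]]
scene (317, 195) [317.  193.4] [ 27  22 254] [0.408  0.1121 0.019 ] tray [[-141.  -100.8]]
scene (284, 247) [283.  248.6] [  9  15 114] [0.5856 0.1637 0.019 ] tray [[-150.1   83.9]]
reagent [ 0.77343539 -0.15285491  0.12      ] [[201. 193.]]
amber [ 0.74527658 -0.29483711  0.1       ] [[333. 133.]]
[[-0.955 -0.     0.297]
 [-0.297  0.001 -0.955]
 [ 0.    -1.    -0.001]]
```

View pics/ov.png

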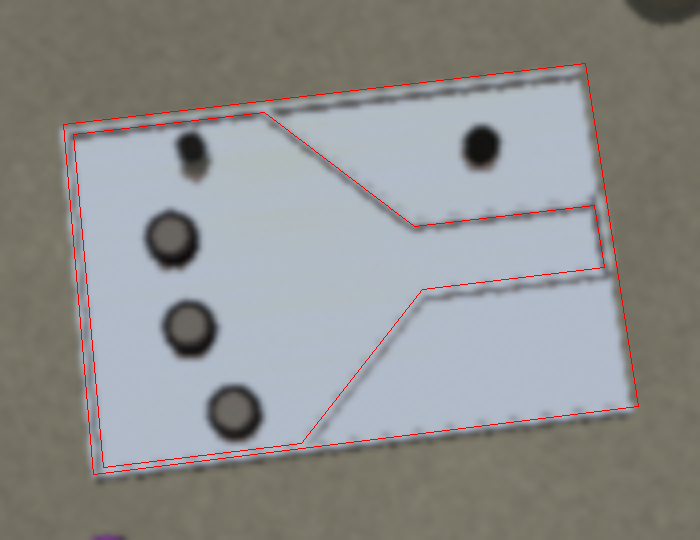

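The red overlay is about 3 mm off because the scene fit latched onto the white box at left. I'll redo that fit inside a window, check the two cameras separately, and then plan.

Run:
```python
from h import *
ims={c:cv2.imread(f"pics/{n}_raw.png")[:,:,::-1].copy() for c,n in(("top","t0"),("scene","s0"))}
m=np.zeros((384,512),np.uint8);m[135:285,180:365]=1
ims["scene"][m==0]=0
caps={"top":[(212.7,199.6),(217,221.7),(228.3,242.8)],"scene":[(302,237.3),(312.9,217.2),(317.2,195.3)]}
Ps=[]
for c in ims:
    C=dense(contour(ims[c]))
    res=lambda v:np.array([cv2.pointPolygonTest(hull(c,v),tuple(map(float,p)),True) for p in C])
    f=least_squares(res,[.5368,.0008,-1.336],loss="soft_l1",diff_step=1e-4);P=f.x;Ps.append(P)
    print(c,P.round(4),"rms",np.sqrt(np.mean(f.fun**2)).round(2))
    W=[px2w(c,*q,.019)[:2] for q in caps[c]];print((w2t(P,W)*1000).round(1).tolist())
P=np.mean(Ps,0);np.save("P.npy",P);print("mean",P)
O=[]
for c,cr in(("top",(170,140,345,275)),("scene",(180,135,365,285))):
    im=cv2.resize(ims[c][cr[1]:cr[3],cr[0]:cr[2]],None,fx=2.2,fy=2.2,interpolation=cv2.INTER_CUBIC)
    Q=Ps[0] if c=="top" else Ps[1]
    for z,poly in((.006,[[-.235,-.12],[-.097,-.12],[0,-.023],[.13,-.023],[.13,.023],[0,.023],[-.097,.12],[-.235,.12]]),(.018,[[-.24,-.125],[.137,-.125],[.137,.125],[-.24,.125]])):
        q=np.array([(w2px(c,[*a,z])-cr[:2]+.5)*2.2 for a in t2w(Q,poly)]).astype(int)
        cv2.polylines(im,[q],True,(255,0,0),1)
    O.append(cv2.copyMakeBorder(im,0,340-im.shape[0],0,0,cv2.BORDER_CONSTANT))
cv2.imwrite("pics/ov3.png",np.hstack(O)[:,:,::-1][:,:800])
```

```text
Traceback (most recent call last):
  File "h.py", line 26, in hull
    q=np.array([w2px(cam,[*a,z]) for a in w for z in(0,.018)])+d
                ~~~~^^^^^^^^^^^^
  File "h.py", line 8, in w2px
    c=get_calibration(cam);T=np.array(c["T"]);q=T[:3,:3].T@(np.array(p)-T[:3,3])
ValueError: time passes only in moves, steps and waits
```

```bash
python3 - <<'E'
s=open("h.py").read()
s=s.replace("def px2w","import json\nCAL=json.load(open('cal.json'))\ndef px2w").replace("c=get_calibration(cam)","c=CAL[cam]")
from plant import get_calibration
import json,numpy as np
json.dump({n:{k:np.array(v).tolist() for k,v in get_calibration(n).items() if k in("fx","fy","cx","cy","T")} for n in("top","scene")},open("cal.json","w"))
open("h.py","w").write(s)
E
cat > fit.py <<'E'
from h import *
ims={c:cv2.imread(f"pics/{n}_raw.png")[:,:,::-1].copy() for c,n in(("top","t0"),("scene","s0"))}
m=np.zeros((384,512),np.uint8);m[135:285,180:365]=1
ims["scene"][m==0]=0
caps={"top":[(212.7,199.6),(217,221.7),(228.3,242.8)],"scene":[(302,237.3),(312.9,217.2),(317.2,195.3)]}
Ps=[]
for c in ims:
    C=dense(contour(ims[c]))
    res=lambda v:np.array([cv2.pointPolygonTest(hull(c,v),tuple(map(float,p)),True) for p in C])
    f=least_squares(res,[.5368,.0008,-1.336],loss="soft_l1",diff_step=1e-4);P=f.x;Ps.append(P)
    print(c,P.round(4),"rms",np.sqrt(np.mean(f.fun**2)).round(2))
    W=[px2w(c,*q,.019)[:2] for q in caps[c]];print((w2t(P,W)*1000).round(1).tolist())
P=np.mean(Ps,0);np.save("P.npy",P);np.save("Ps.npy",Ps);print("mean",P)
O=[]
for c,cr in(("top",(170,140,345,275)),("scene",(180,135,365,285))):
    im=cv2.resize(ims[c][cr[1]:cr[3],cr[0]:cr[2]],None,fx=2.2,fy=2.2,interpolation=cv2.INTER_CUBIC)
    Q=Ps[0] if c=="top" else Ps[1]
    for z,poly in((.006,[[-.235,-.12],[-.097,-.12],[0,-.023],[.13,-.023],[.13,.023],[0,.023],[-.097,.12],[-.235,.12]]),(.018,[[-.24,-.125],[.137,-.125],[.137,.125],[-.24,.125]])):
        q=np.array([(w2px(c,[*a,z])-cr[:2]+.5)*2.2 for a in t2w(Q,poly)]).astype(int)
        cv2.polylines(im,[q],True,(255,0,0),1)
    O.append(cv2.copyMakeBorder(im,0,340-im.shape[0],0,0,cv2.BORDER_CONSTANT))
cv2.imwrite("pics/ov3.png",np.hstack(O)[:,:,::-1][:,:800])
E
python3 fit.py
```

```text
top [ 5.368e-01  8.000e-04 -1.336e+00] rms 0.47
[[-167.6, 32.6], [-161.9, -31.5], [-136.9, -93.9]]
scene [ 0.5411 -0.0277 -1.2249] rms 3.71
[[-194.5, 57.0], [-195.8, -7.8], [-179.5, -72.8]]
mean [ 0.5389613  -0.01343591 -1.2804527 ]
```

```bash
sed -i 's/^ims\["scene"\]\[m==0\]=0/g=ims["scene"][135:285,180:365].max(2);T,_=cv2.threshold(g,0,255,cv2.THRESH_OTSU);print("otsu",T,np.percentile(g,[5,25,50,75,95]))\nims["scene"][m==0]=0;ims["scene"]=np.clip(ims["scene"].astype(float)*145\/T,0,255).astype(np.uint8)/' fit.py; python3 fit.py
```

```text
otsu 116.0 [ 84.  97. 100. 138. 141.]
top [ 5.368e-01  8.000e-04 -1.336e+00] rms 0.47
[[-167.6, 32.6], [-161.9, -31.5], [-136.9, -93.9]]
scene [ 5.2930e-01 -2.0000e-04 -1.3412e+00] rms 1.16
[[-170.3, 39.3], [-164.1, -25.2], [-140.3, -87.8]]
mean [ 5.33041973e-01  3.09376578e-04 -1.33859111e+00]
```

View pics/ov3.png

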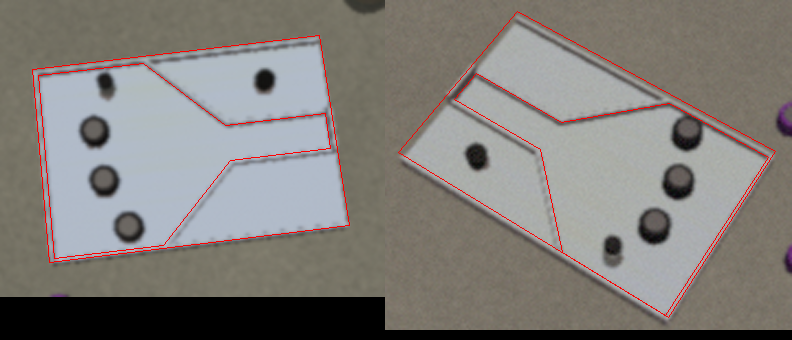

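The top fit is good: the red line sits on the wall feet, and the caps come out 165–171 mm from the gate as described. The scene fit is biased by a shadowed wall. I'll use the top pose, push with a two-fingertip cradle (24 mm gap, tips just above the walls), and write a planning helper.

```bash
cat >> h.py <<'E'
P=np.array([.5368,.0008,-1.336])
def Rt(phi):  # tool x along tray heading phi(deg), y down
    a=P[2]+np.radians(phi);c,s=np.cos(a),np.sin(a)
    return np.array([[c,0,-s],[s,0,c],[0,-1,0]])
def plan(*wp): # (x,y mm tray, phi deg, z mm)
    s=r.get_state();R0=Ro.from_quat(s["eef_rot"]).as_matrix();p0=s["tool_pos"]
    for x,y,phi,z in wp:
        p=np.array([*t2w(P,[x/1e3,y/1e3])[0],z/1e3])
        d=R0.T@(p-p0);w=Ro.from_matrix(R0.T@Rt(phi)).as_rotvec()/np.pi
        print((x,y,phi,z),[round(float(v),4) for v in(*d,*w)])
def where():
    s=r.get_state();R=Ro.from_quat(s["eef_rot"]).as_matrix()
    ph=np.degrees(np.arctan2(R[1,0],R[0,0])-P[2])
    print("t %.2f"%s["clock"],"tray",(w2t(P,s["tool_pos"])*1e3).round(1)[0],"phi %.1f"%((ph+180)%360-180),"z %.1f"%(s["tool_pos"][2]*1e3),"down",R[2].round(3),"F",s["contact_force"].round(2),"open %.1f"%(s["opening"]*88),"q",s["q"].round(2))
E
python3 -c "
from h import *
where();plan((230,-130,0,238),(-195,-31.5,0,150))"
```

```text
t 0.30 tray [ 499.3 -480.4] phi -86.2 z 238.4 down [ 0.    -1.    -0.001] F [-0.77  0.37  0.07] open 87.8 q [ 1.3   0.69 -0.19  1.57  0.16  0.9  -0.22]
(230, -130, 0, 238) [-0.3677, 0.0006, -0.2452, 0.0001, -0.4787, -0.0001]
(-195, -31.5, 0, 150) [-0.4944, 0.0888, -0.6626, 0.0001, -0.4787, -0.0001]
```

```bash
python3 -m handwheel '[[[-0.368,0,-0.245,0,-0.4787,0],[-0.368,0,-0.245,0,-0.4787,0],[-0.368,0,-0.245,0,-0.4787,0],[-0.368,0,-0.245,0,-0.4787,0],[-0.368,0,-0.245,0,-0.4787,0],[-0.368,0,-0.245,0,-0.4787,0],[-0.368,0,-0.245,0,-0.4787,0],[-0.368,0,-0.245,0,-0.4787,0],[-0.368,0,-0.245,0,-0.4787,0],[-0.368,0,-0.245,0,-0.4787,0],[-0.368,0,-0.245,0,-0.4787,0],[-0.368,0,-0.245,0,-0.4787,0]]]' -0.455 10
python3 -c "
from h import *
where();plan((-195,-31.5,0,180))"
```

```text
clock: 1.3
tool_pos: [0.4694, -0.2466, 0.2397]
eef_rot: [-0.556, 0.434, -0.435, 0.56]
contact_force: [0.4, -0.5, -0.1]
opening: 0.272
t 1.30 tray [ 224.9 -123.1] phi 0.7 z 239.7 down [-0.002 -1.     0.006] F [ 0.45 -0.48 -0.07] open 24.0 q [ 0.77  0.61 -0.6   1.84  0.45  0.82  0.19]
(-195, -31.5, 0, 180) [-0.4186, 0.0612, 0.0966, -0.002, 0.0041, -0.0006]
```

```bash
python3 -m handwheel '[[[-0.425,0.06,0.0985,0,0,0],[-0.425,0.06,0.0985,0,0,0],[-0.425,0.06,0.0985,0,0,0],[-0.425,0.06,0.0985,0,0,0],[-0.425,0.06,0.0985,0,0,0],[-0.425,0.06,0.0985,0,0,0],[-0.425,0.06,0.0985,0,0,0],[-0.425,0.06,0.0985,0,0,0],[-0.425,0.06,0.0985,0,0,0],[-0.425,0.06,0.0985,0,0,0],[-0.425,0.06,0.0985,0,0,0],[-0.425,0.06,0.0985,0,0,0]]]'
python3 -m handwheel '[[[0,0,0,0,0,0],[0,0,0,0,0,0],[0,0,0,0,0,0]]]'
python3 -c "
from h import *
where();plan((-195,-31.5,0,60))"
```

```text
clock: 2.3
tool_pos: [0.4623, 0.1906, 0.1788]
eef_rot: [-0.554, 0.437, -0.435, 0.558]
contact_force: [-0.2, -0.4, 1.0]
opening: 0.271
clock: 2.55
tool_pos: [0.4631, 0.1808, 0.1787]
eef_rot: [0.554, -0.439, 0.44, -0.553]
contact_force: [0.6, -0.0, -0.0]
opening: 0.27
t 2.55 tray [-192.2  -29.8] phi -0.4 z 178.7 down [ 0.002 -1.    -0.   ] F [ 0.61 -0.04 -0.03] open 23.8 q [-0.18  0.65 -0.46  2.    0.49  0.6  -0.74]
(-195, -31.5, 0, 60) [-0.003, 0.1187, -0.0017, 0.0002, -0.002, 0.0005]
```

```bash
python3 -m handwheel '[[[-0.001,0.04,0,0,0,0],[-0.002,0.08,0,0,0,0],[-0.003,0.12,-0.001,0,0,0],[-0.003,0.12,-0.001,0,0,0],[-0.003,0.12,-0.001,0,0,0]]]'
python3 - <<'E'
from h import *
where()
a=shot("top","t1",(180,150,290,265),3.5);b=shot("scene","s1",(250,150,350,265),3.5)
n=min(a.shape[0],b.shape[0]);cv2.imwrite("pics/ts1.png",np.hstack([a[:n],b[:n]])[:,:,::-1])
where()
s=r.get_state();p=s["tool_pos"]
for c,o in(("top",(180,150)),("scene",(250,150))): print(c,w2px(c,p),(w2px(c,p)-o)*3.5)
E
```

```text
clock: 2.97
tool_pos: [0.4602, 0.1836, 0.0577]
eef_rot: [0.556, -0.44, 0.439, -0.552]
contact_force: [-1.0, 0.3, 0.5]
opening: 0.276
t 2.97 tray [-195.6  -32. ] phi -0.3 z 57.7 down [ 0.003 -1.    -0.004] F [-1.02  0.27  0.54] open 24.3 q [-0.33  0.85 -0.24  2.07  0.67  0.3  -0.91]
t 3.07 tray [-196.7  -29.4] phi -0.3 z 60.6 down [-0.    -1.     0.003] F [ 0.59 -0.42  0.2 ] open 24.1 q [-0.32  0.84 -0.25  2.07  0.67  0.3  -0.91]
top [202.48396793 219.99479666] [ 78.69388777 244.9817883 ]
scene [324.73736338 216.53705603] [261.58077183 232.87969611]
```

View pics/ts1.png

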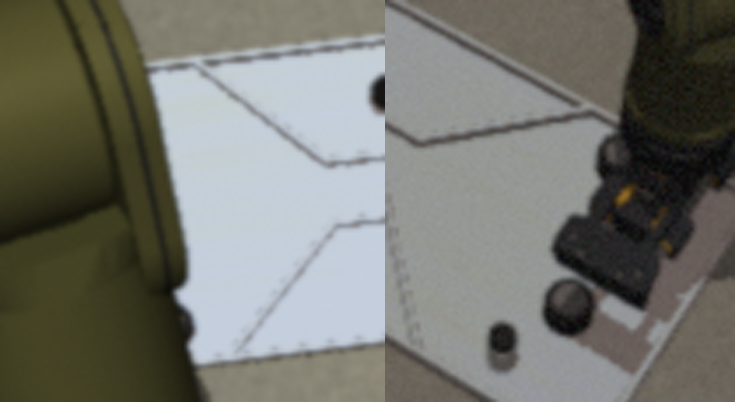

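The gripper hovers behind cap 2, which is hidden beneath it; cap 1 and the vial are untouched at (565,305) and (502,345) in the right half. Position readings carry about 2 mm of noise, so I'll average several.

```bash
cat >> h.py <<'E'
def avg(n=5):
    L=[];A=[]
    for i in range(n):
        snapshot("scene");s=r.get_state();R=Ro.from_quat(s["eef_rot"]).as_matrix()
        L.append(s["tool_pos"]);A.append(np.degrees(np.arctan2(R[1,0],R[0,0])-P[2]))
    p=np.mean(L,0);print("t %.2f"%s["clock"],"avg tray",(w2t(P,p)*1e3).round(1)[0],"z %.1f"%(p[2]*1e3),"sd",(np.std(L,0)*1e3).round(1),"phi %.2f"%np.mean(A),"F",s["contact_force"].round(1))
    return p
E
python3 -c "
from h import *
avg(8)"
```

```text
t 3.47 avg tray [-197.1  -29.3] z 60.6 sd [0.4 0.1 0.6] phi -0.26 F [ 0.3 -0.8  0. ]
```

```bash
python3 -m handwheel '[[[0,0.015,-0.002,0,0.0014,0],[0,0.03,-0.002,0,0.0014,0],[0,0.0395,-0.002,0,0.0014,0],[0,0.0395,-0.002,0,0.0014,0],[0,0.0395,-0.002,0,0.0014,0],[0,0.0395,-0.002,0,0.0014,0],[0,0.0395,-0.002,0,0.0014,0]]]'
python3 -c "
from h import *
avg(4)"
```

```text
clock: 4.05
tool_pos: [0.4597, 0.1852, 0.0199]
eef_rot: [-0.553, 0.44, -0.44, 0.554]
contact_force: [0.8, -0.7, -0.7]
opening: 0.27
t 4.25 avg tray [-197.2  -32.1] z 19.8 sd [0.  0.  0.1] phi -0.48 F [ 0.2 -0.3  0.1]
```

```bash
python3 -m handwheel '[[[0.005,-0.001,0,0,0.002,0],[0.010,-0.001,0,0,0.002,0],[0.015,-0.001,0.0005,0,0.002,0],[0.021,-0.001,0.002,0,0.002,0],[0.028,-0.001,0.004,0,0.002,0],[0.035,-0.001,0.006,0,0.002,0],[0.042,-0.001,0.008,0,0.002,0],[0.049,-0.001,0.010,0,0.002,0],[0.056,-0.001,0.012,0,0.002,0],[0.063,-0.001,0.0145,0,0.002,0],[0.070,-0.001,0.017,0,0.002,0],[0.077,-0.001,0.0195,0,0.002,0]]]'
python3 - <<'E'
from h import *
avg(4);shot("scene","s2",(250,150,350,265),4)
E
```

```text
clock: 5.25
tool_pos: [0.4961, 0.1137, 0.0202]
eef_rot: [0.552, -0.442, 0.442, -0.552]
contact_force: [-0.4, -0.9, -0.5]
opening: 0.274
t 5.45 avg tray [-118.5  -13.3] z 20.2 sd [0.5 1.  0. ] phi -0.94 F [ 0.2 -0.5  0.2]
```

View pics/s2.png

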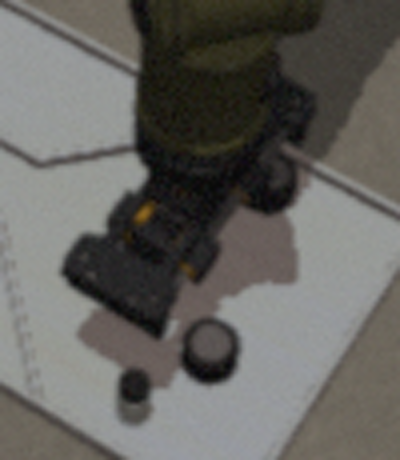

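```bash
python3 -m handwheel '[[[0.006,-0.0005,0.0018,0,-0.002,0],[0.013,-0.0005,0.004,0,-0.005,0],[0.020,-0.0005,0.0065,0,-0.005,0],[0.027,-0.0005,0.009,0,-0.005,0],[0.034,-0.0005,0.0115,0,-0.005,0],[0.041,-0.0005,0.0135,0,-0.005,0],[0.048,-0.0005,0.014,0,-0.005,0],[0.055,-0.0005,0.0142,0,-0.005,0],[0.062,-0.0005,0.0143,0,-0.005,0],[0.069,-0.0005,0.0145,0,-0.005,0],[0.076,-0.0005,0.0146,0,-0.005,0],[0.076,-0.0005,0.0146,0,-0.005,0]]]'
python3 - <<'E'
from h import *
avg(3);b=shot("scene","s3",(180,130,350,265),4);a=shot("top","t3",(170,140,345,275),2.2)
E
```

```text
clock: 6.5
tool_pos: [0.5267, 0.041, 0.0206]
eef_rot: [0.555, -0.438, 0.439, -0.554]
contact_force: [-0.8, -0.1, 0.0]
opening: 0.273
t 6.65 avg tray [-43.5  -0.2] z 20.7 sd [0.1 0.6 0. ] phi 0.03 F [ 0.4  0.9 -0.6]
```

View pics/s3.png

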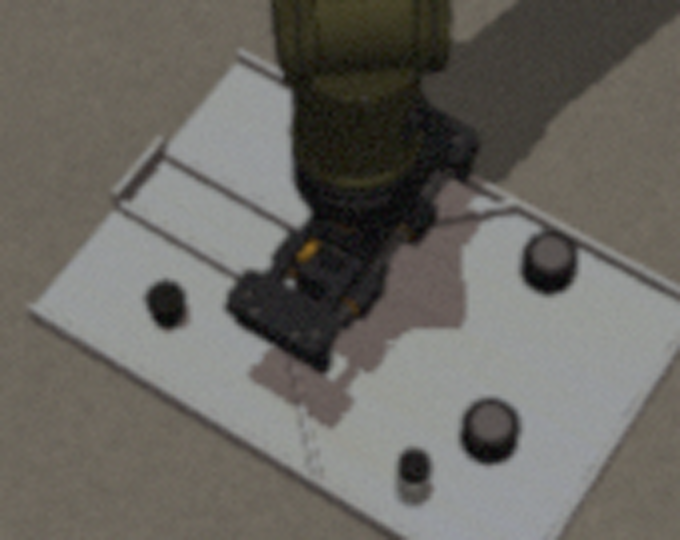

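Caps 1 and 3 wait at (490,428) and (550,262), and cap 2 is in the cradle at the gate mouth. Pushing straight in.

```bash
python3 -m handwheel '[[[0.005,0,0,0,0,0],[0.010,0,0,0,0,0],[0.016,0,0,0,0,0],[0.022,0,0,0,0,0],[0.028,0,0,0,0,0],[0.034,0,0,0,0,0],[0.040,0,0,0,0,0],[0.046,0,0,0,0,0],[0.052,0,0,0,0,0],[0.058,0,0,0,0,0],[0.064,0,0,0,0,0],[0.064,0,0,0,0,0]]]'
python3 - <<'E'
from h import *
avg(3)
E
```

```text
clock: 7.75
tool_pos: [0.5417, -0.0209, 0.0206]
eef_rot: [0.555, -0.438, 0.439, -0.555]
contact_force: [-0.5, 0.5, 0.0]
opening: 0.275
t 7.90 avg tray [20.6 -0.1] z 20.7 sd [0.1 0.5 0. ] phi 0.03 F [ 0.2 -0.1 -0.5]
```

```bash
python3 -m handwheel '[[[0.005,0,0,0,0,0],[0.010,0,0,0,0,0],[0.016,0,0,0,0,0],[0.022,0,0,0,0,0],[0.028,0,0,0,0,0],[0.034,0,0,0,0,0],[0.040,0,0,0,0,0],[0.046,0,0,0,0,0],[0.052,0,0,0,0,0],[0.058,0,0,0,0,0],[0.063,0,0,0,0,0],[0.065,0,0,0,0,0]]]'
python3 -m handwheel '[[[-0.006,0,0,0,0,0],[-0.012,0,0,0,0,0],[-0.012,0,0,0,0,0]]]'
python3 - <<'E'
from h import *
p=avg(3);b=shot("scene","s4",(180,130,350,265),4)
plan((-205,32,0,65))
E
```

```text
clock: 8.9
tool_pos: [0.5568, -0.0833, 0.0206]
eef_rot: [0.555, -0.438, 0.438, -0.555]
contact_force: [0.2, 0.3, 0.3]
opening: 0.272
clock: 9.15
tool_pos: [0.5535, -0.0674, 0.0208]
eef_rot: [-0.556, 0.437, -0.436, 0.557]
contact_force: [0.1, 0.4, 0.0]
opening: 0.272
t 9.30 avg tray [71.8  0.2] z 20.8 sd [0.  0.6 0. ] phi 0.19 F [-0.2 -0.5  0.4]
(-205, 32, 0, 65) [-0.2778, -0.0443, 0.0325, 0.0001, 0.0006, 0.0001]
```

View pics/s4.png

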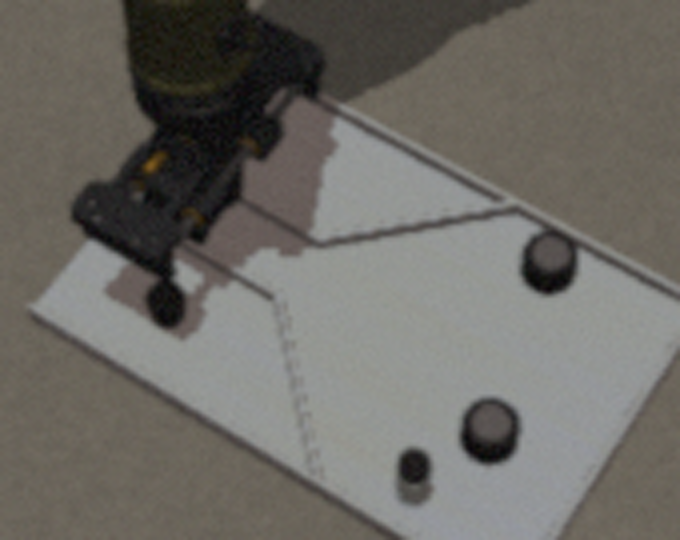

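```bash
python3 -m handwheel '[[[0,-0.02,0,0,0,0],[0,-0.045,0,0,0,0],[-0.03,-0.045,0.004,0,0,0],[-0.07,-0.045,0.009,0,0,0],[-0.11,-0.045,0.014,0,0.001,0],[-0.15,-0.045,0.019,0,0.001,0],[-0.19,-0.045,0.024,0,0.001,0],[-0.225,-0.045,0.028,0,0.001,0],[-0.26,-0.045,0.032,0,0.001,0],[-0.277,-0.045,0.033,0,0.001,0],[-0.277,-0.045,0.033,0,0.001,0],[-0.277,-0.045,0.033,0,0.001,0]]]'
python3 - <<'E'
from h import *
avg(4);a=shot("top","t4",(170,140,345,275),4)
plan((-205,32.6,0,20.5))
E
```

```text
clock: 10.35
tool_pos: [0.5208, 0.2073, 0.0657]
eef_rot: [0.555, -0.438, 0.438, -0.555]
contact_force: [-0.3, -0.7, -0.1]
opening: 0.269
t 10.55 avg tray [-201.6   32.4] z 65.5 sd [0.2 0.5 0. ] phi -0.23 F [-0.2  0.8  0.4]
(-205, 32.6, 0, 20.5) [-0.0035, 0.045, -0.0, 0.0001, -0.0015, 0.0005]
```

View pics/t4.png

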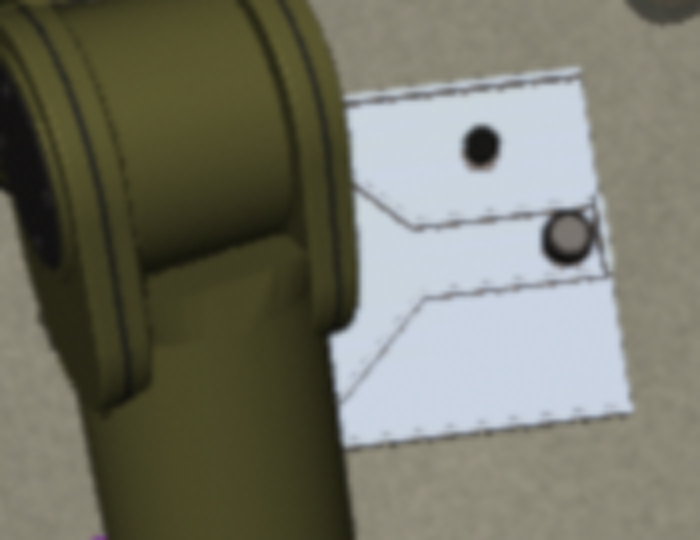

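Cap 2 is in the slot by the end wall at (568,238), and the stopper at (482,146) hasn't moved. On to cap 1.

```bash
python3 -m handwheel '[[[-0.0035,0.015,0,0,-0.0015,0],[-0.0035,0.03,0,0,-0.0015,0],[-0.0035,0.0445,0,0,-0.0015,0],[-0.0035,0.0445,0,0,-0.0015,0],[-0.0035,0.0445,0,0,-0.0015,0],[-0.0035,0.0445,0,0,-0.0015,0]]]'
python3 - <<'E'
from h import *
print((w2t(P,px2w("top",312-.4,199.5-.4,.019))*1000).round(1))
avg(4)
E
```

```text
clock: 11.1
tool_pos: [0.5208, 0.2096, 0.0217]
eef_rot: [-0.555, 0.437, -0.438, 0.556]
contact_force: [-1.0, -1.4, -0.4]
opening: 0.277
[[108.9  -0.2]]
t 11.30 avg tray [-207.2   33.2] z 22.0 sd [0.1 0.1 0.1] phi 0.13 F [-0.7 -0.2 -0.1]
```

```bash
python3 -m handwheel '[[[0.005,0.001,0,0,0,0],[0.010,0.0013,0,0,0,0],[0.015,0.0013,0,0,0,0],[0.021,0.0013,-0.001,0,0,0],[0.028,0.0013,-0.003,0,0,0],[0.035,0.0013,-0.005,0,0,0],[0.042,0.0013,-0.007,0,0,0],[0.049,0.0013,-0.009,0,0,0],[0.056,0.0013,-0.011,0,0,0],[0.063,0.0013,-0.0135,0,0,0],[0.070,0.0013,-0.016,0,0,0],[0.077,0.0013,-0.0185,0,0,0]]]'
python3 - <<'E'
from h import *
avg(4)
E
```

```text
clock: 12.3
tool_pos: [0.5203, 0.1301, 0.0199]
eef_rot: [0.556, -0.437, 0.437, -0.556]
contact_force: [-0.2, -0.4, -0.3]
opening: 0.276
t 12.50 avg tray [-128.8   13.8] z 19.8 sd [0.2 1.2 0.1] phi 0.09 F [ 0.5 -0.1  0. ]
```

```bash
python3 -m handwheel '[[[0.006,-0.0005,-0.0018,0,0,0],[0.013,-0.001,-0.004,0,0,0],[0.020,-0.001,-0.0063,0,0,0],[0.027,-0.001,-0.0086,0,0,0],[0.034,-0.001,-0.011,0,0,0],[0.041,-0.001,-0.013,0,0,0],[0.048,-0.001,-0.0138,0,0,0],[0.055,-0.001,-0.0138,0,0,0],[0.062,-0.001,-0.0138,0,0,0],[0.069,-0.001,-0.0138,0,0,0],[0.076,-0.001,-0.0138,0,0,0],[0.076,-0.001,-0.0138,0,0,0]]]'
python3 - <<'E'
from h import *
avg(4)
E
```

```text
clock: 13.5
tool_pos: [0.5254, 0.0514, 0.0208]
eef_rot: [0.556, -0.438, 0.438, -0.555]
contact_force: [0.8, -1.8, -0.4]
opening: 0.273
t 13.70 avg tray [-54.1   0.9] z 20.9 sd [0.1 0.7 0. ] phi 0.13 F [-0.2  0.9 -0.2]
```

```bash
python3 -m handwheel '[[[0.005,0,-0.0004,0,0,0],[0.010,0,-0.001,0,0,0],[0.016,0,-0.001,0,0,0],[0.022,0,-0.001,0,0,0],[0.028,0,-0.001,0,0,0],[0.034,0,-0.001,0,0,0],[0.040,0,-0.001,0,0,0],[0.046,0,-0.001,0,0,0],[0.052,0,-0.001,0,0,0],[0.058,0,-0.001,0,0,0],[0.063,0,-0.001,0,0,0],[0.063,0,-0.001,0,0,0]]]'
python3 - <<'E'
from h import *
avg(3)
E
```

```text
clock: 14.7
tool_pos: [0.539, -0.0095, 0.0208]
eef_rot: [0.556, -0.437, 0.438, -0.555]
contact_force: [0.2, 0.3, -0.2]
opening: 0.273
t 14.85 avg tray [ 9.  -0.1] z 20.9 sd [0.1 0.5 0. ] phi 0.13 F [ 0.3 -0.3 -0.1]
```

```bash
python3 -m handwheel '[[[0.005,0,0,0,0,0],[0.010,0,0,0,0,0],[0.016,0,0,0,0,0],[0.022,0,0,0,0,0],[0.028,0,0,0,0,0],[0.034,0,0,0,0,0],[0.038,0,0,0,0,0],[0.0395,0,0,0,0,0],[0.0395,0,0,0,0,0],[0.034,0,0,0,0,0],[0.028,0,0,0,0,0],[0.028,0,0,0,0,0]]]'
python3 - <<'E'
from h import *
avg(3);plan((-166,-110,30,65))
E
```

```text
clock: 15.85
tool_pos: [0.5451, -0.0321, 0.0211]
eef_rot: [-0.556, 0.437, -0.436, 0.557]
contact_force: [0.5, 1.3, -0.4]
opening: 0.272
t 16.00 avg tray [35.5  0.2] z 21.0 sd [0.1 0.6 0. ] phi 0.27 F [ 0.6  0.2 -0.2]
(-166, -110, 30, 65) [-0.2026, -0.0441, -0.1093, 0.0001, -0.1654, 0.0]
```

```bash
python3 -m handwheel '[[[0,-0.02,0,0,0,0],[0,-0.045,0,0,0,0],[-0.02,-0.045,-0.01,0,-0.02,0],[-0.05,-0.045,-0.027,0,-0.05,0],[-0.085,-0.045,-0.045,0,-0.08,0],[-0.12,-0.045,-0.065,0,-0.11,0],[-0.155,-0.045,-0.084,0,-0.14,0],[-0.185,-0.045,-0.1,0,-0.165,0],[-0.202,-0.045,-0.11,0,-0.165,0],[-0.202,-0.045,-0.11,0,-0.165,0],[-0.202,-0.045,-0.11,0,-0.165,0],[-0.202,-0.045,-0.11,0,-0.165,0]]]'
python3 - <<'E'
from h import *
avg(4);b=shot("scene","s5",(180,130,350,265),4);shot("top","t5",(170,140,345,275),4)
plan((-166,-110,30,20.5))
E
```

```text
clock: 17.0
tool_pos: [0.392, 0.1347, 0.0659]
eef_rot: [0.649, -0.28, 0.281, -0.649]
contact_force: [1.5, -0.1, 0.7]
opening: 0.271
t 17.20 avg tray [-163.4 -109.6] z 65.9 sd [0.1 0.1 0. ] phi 29.66 F [ 1.2 -0.   0.4]
(-166, -110, 30, 20.5) [-0.0018, 0.0454, 0.0011, -0.0001, -0.0016, 0.0001]
```

View pics/s5.png

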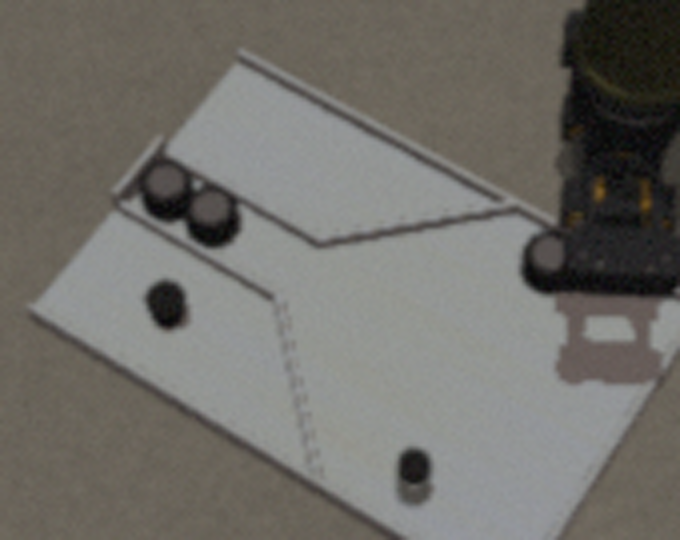

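Caps 2 and 1 lie flat in the slot at (165,190) and (212,215). The vial and stopper are unmoved, and cap 3 is at (548,262). Descending behind it.

```bash
python3 -m handwheel '[[[-0.0025,0.015,0.001,0,-0.0016,0],[-0.0025,0.03,0.001,0,-0.0016,0],[-0.0025,0.045,0.001,0,-0.0016,0],[-0.0025,0.045,0.001,0,-0.0016,0],[-0.0025,0.045,0.001,0,-0.0016,0],[-0.0025,0.045,0.001,0,-0.0016,0]]]'
python3 - <<'E'
from h import *
avg(4)
def tc(x,y,phi,z=20.6): a=np.radians(phi);return (x-22.4*np.cos(a),y-22.4*np.sin(a),phi,z)
plan(*[tc(-138-8.7+4.3*i,-94-5+2.5*i,30) for i in range(3)],*[tc(-138+5*i,-94+4.5*i,30) for i in range(1,10)])
E
```

```text
clock: 17.8
tool_pos: [0.3897, 0.1374, 0.0206]
eef_rot: [0.65, -0.28, 0.279, -0.65]
contact_force: [-0.1, -0.6, 0.9]
opening: 0.268
t 18.00 avg tray [-167.3 -110.8] z 21.4 sd [0.1 0.2 0.2] phi 30.12 F [-0.1 -0.1 -0.4]
(np.float64(-166.09896904477142), np.float64(-110.2), 30, 20.6) [0.0014, 0.0009, -0.0004, -0.0001, 0.0008, 0.0004]
(np.float64(-161.7989690447714), np.float64(-107.7), 30, 20.6) [0.0064, 0.0009, -0.0004, -0.0001, 0.0008, 0.0004]
(np.float64(-157.49896904477143), np.float64(-105.2), 30, 20.6) [0.0113, 0.0009, -0.0004, -0.0001, 0.0008, 0.0004]
(np.float64(-152.39896904477143), np.float64(-100.7), 30, 20.6) [0.018, 0.0009, 0.001, -0.0001, 0.0008, 0.0004]
(np.float64(-147.39896904477143), np.float64(-96.2), 30, 20.6) [0.0246, 0.001, 0.0024, -0.0001, 0.0008, 0.0004]
(np.float64(-142.39896904477143), np.float64(-91.7), 30, 20.6) [0.0312, 0.001, 0.0037, -0.0001, 0.0008, 0.0004]
(np.float64(-137.39896904477143), np.float64(-87.2), 30, 20.6) [0.0378, 0.001, 0.0051, -0.0001, 0.0008, 0.0004]
(np.float64(-132.39896904477143), np.float64(-82.7), 30, 20.6) [0.0443, 0.001, 0.0065, -0.0001, 0.0008, 0.0004]
(np.float64(-127.39896904477143), np.float64(-78.2), 30, 20.6) [0.0509, 0.001, 0.0079, -0.0001, 0.0008, 0.0004]
(np.float64(-122.39896904477143), np.float64(-73.7), 30, 20.6) [0.0575, 0.001, 0.0093, -0.0001, 0.0008, 0.0004]
(np.float64(-117.39896904477143), np.float64(-69.2), 30, 20.6) [0.0641, 0.001, 0.0106, -0.0001, 0.0008, 0.0004]
(np.float64(-112.39896904477143), np.float64(-64.7), 30, 20.6) [0.0707, 0.001, 0.012, -0.0001, 0.0008, 0.0004]
```

```bash
python3 -m handwheel '[[[0.004,0.0006,-0.0004,0,0,0],[0.008,0.0006,-0.0004,0,0,0],[0.012,0.0006,-0.0004,0,0,0],[0.018,0.0006,0.001,0,0,0],[0.0245,0.0006,0.0024,0,0,0],[0.031,0.0006,0.0038,0,0,0],[0.0375,0.0006,0.005,0,0,0],[0.044,0.0006,0.0065,0,0,0],[0.0505,0.0006,0.008,0,0,0],[0.057,0.0006,0.0093,0,0,0],[0.0635,0.0006,0.0106,0,0,0],[0.067,0.0006,0.0113,0,0,0]]]'
python3 - <<'E'
from h import *
p=avg(4);a=np.radians(30)
c=w2t(P,p)[0]*1e3+22.4*np.array([np.cos(a),np.sin(a)]);print("cap est",c.round(1))
def tc(x,y,phi,z=20.6): a=np.radians(phi);return (x-22.4*np.cos(a),y-22.4*np.sin(a),phi,z)
e=np.array([-45,0.])
plan(*[tc(*(c+(e-c)*i/12),30-2.5*i) for i in range(1,13)])
E
```

```text
clock: 19.0
tool_pos: [0.4445, 0.0974, 0.0204]
eef_rot: [0.651, -0.278, 0.279, -0.65]
contact_force: [-0.2, 0.2, -0.6]
opening: 0.272
t 19.20 avg tray [-114.4  -66.8] z 20.5 sd [0.6 0.7 0.1] phi 30.05 F [-0.2 -0.7  0.3]
cap est [-95.  -55.6]
(np.float64(-110.67475175076018), np.float64(-61.27123353932982), 27.5, 20.6) [0.007, -0.0002, 0.0029, -0.0003, 0.0145, -0.0001]
(np.float64(-106.94284814559188), np.float64(-55.76488961105082), 25.0, 20.6) [0.013, -0.0002, 0.0058, -0.0003, 0.0284, -0.0001]
(np.float64(-103.17229987262664), np.float64(-50.24052537823124), 22.5, 20.6) [0.0191, -0.0002, 0.0087, -0.0003, 0.0423, -0.0001]
(np.float64(-99.36235767838107), np.float64(-44.699843648942306), 20.0, 20.6) [0.0251, -0.0002, 0.0116, -0.0003, 0.0562, -0.0001]
(np.float64(-95.51234729793993), np.float64(-39.14457829253712), 17.5, 20.6) [0.0313, -0.0002, 0.0144, -0.0003, 0.0701, -0.0001]
(np.float64(-91.62167073845768), np.float64(-33.57649093913196), 15.0, 20.6) [0.0374, -0.0002, 0.0173, -0.0003, 0.084, -0.0001]
(np.float64(-87.68980741747197), np.float64(-27.997367626243076), 12.5, 20.6) [0.0436, -0.0002, 0.0202, -0.0003, 0.0979, -0.0001]
(np.float64(-83.71631515386183), np.float64(-22.4090153989629), 10.0, 20.6) [0.0499, -0.0002, 0.023, -0.0003, 0.1117, -0.0002]
(np.float64(-79.70083100956462), np.float64(-16.813258870146903), 7.5, 20.6) [0.0561, -0.0002, 0.0258, -0.0003, 0.1256, -0.0002]
(np.float64(-75.64307198044929), np.float64(-11.211936747159374), 5.0, 20.6) [0.0625, -0.0002, 0.0286, -0.0003, 0.1395, -0.0002]
(np.float64(-71.54283553503072), np.float64(-5.606898331789434), 2.5, 20.6) [0.0688, -0.0002, 0.0314, -0.0003, 0.1534, -0.0002]
(np.float64(-67.4), np.float64(0.0), 0.0, 20.6) [0.0752, -0.0002, 0.0342, -0.0002, 0.1673, -0.0002]
```

```bash
python3 -m handwheel '[[[0.005,0,0.0015,0,0,0],[0.011,0,0.0035,0,0,0],[0.017,0,0.0055,0,0,0],[0.0235,0,0.0076,0,0,0],[0.030,0,0.0097,0,0,0],[0.0365,0,0.0118,0,0,0],[0.043,0,0.0139,0,0,0],[0.0495,0,0.016,0,0,0],[0.056,0,0.0182,0,0,0],[0.0625,0,0.0203,0,0,0],[0.068,0,0.0221,0,0,0],[0.071,0,0.0231,0,0,0]]]'
python3 - <<'E'
from h import *
p=avg(4);a=np.radians(30)
c=w2t(P,p)[0]*1e3+22.4*np.array([np.cos(a),np.sin(a)]);print("cap est",c.round(1))
def tc(x,y,phi,z=20.6): a=np.radians(phi);return (x-22.4*np.cos(a),y-22.4*np.sin(a),phi,z)
e=np.array([-39,0.])
plan(*[tc(*(c+(e-c)*i/8),30-3.75*i) for i in range(1,9)])
shot("scene","s6",(180,130,350,265),4)
E
```

```text
clock: 20.2
tool_pos: [0.5104, 0.0615, 0.0202]
eef_rot: [0.65, -0.278, 0.279, -0.65]
contact_force: [0.1, 0.2, -0.8]
opening: 0.275
t 20.40 avg tray [-65.4 -11.7] z 20.2 sd [0.4 0.3 0. ] phi 30.14 F [ 0.2  0.2 -1.3]
cap est [-46.   -0.5]
(np.float64(-65.21751890660411), np.float64(-10.328859312787769), 26.25, 20.6) [0.0015, -0.0004, 0.0012, 0.0, 0.0218, -0.0]
(np.float64(-64.94710395362873), np.float64(-8.933474015162702), 22.5, 20.6) [0.0024, -0.0004, 0.0022, 0.0, 0.0426, -0.0]
(np.float64(-64.5880702551703), np.float64(-7.501381631278061), 18.75, 20.6) [0.0034, -0.0004, 0.0033, 0.0, 0.0635, -0.0]
(np.float64(-64.13820679245907), np.float64(-6.038456697086259), 15.0, 20.6) [0.0046, -0.0004, 0.0043, 0.0, 0.0843, -0.0]
(np.float64(-63.59569149372032), np.float64(-4.550705778253619), 11.25, 20.6) [0.0058, -0.0004, 0.0054, 0.0, 0.1051, -0.0]
(np.float64(-62.95909903656532), np.float64(-3.044241749124052), 7.5, 20.6) [0.0071, -0.0004, 0.0063, 0.0, 0.126, -0.0]
(np.float64(-62.2274069514407), np.float64(-1.525257616452653), 3.75, 20.6) [0.0085, -0.0004, 0.0073, 0.0, 0.1468, -0.0]
(np.float64(-61.4), np.float64(0.0), 0.0, 20.6) [0.01, -0.0004, 0.0082, 0.0001, 0.1676, -0.0]
```

View pics/s6.png

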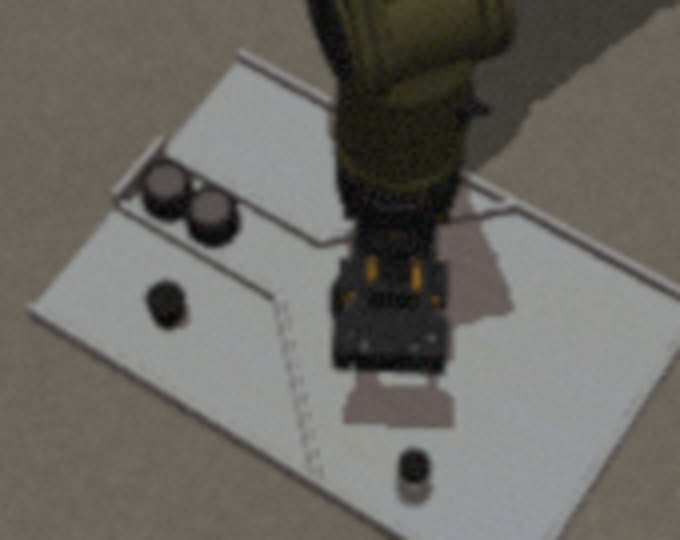

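Cap 3 has left its place and rides hidden in the cradle. The other two caps, the vial and the stopper are unchanged. Next I rotate about the cap and then push in.

```bash
python3 -m handwheel '[[[0.0015,-0.0004,0.0012,0,0.0218,0],[0.0024,-0.0004,0.0022,0,0.0426,0],[0.0034,-0.0004,0.0033,0,0.0635,0],[0.0046,-0.0004,0.0043,0,0.0843,0],[0.0058,-0.0004,0.0054,0,0.1051,0],[0.0071,-0.0004,0.0063,0,0.126,0],[0.0085,-0.0004,0.0073,0,0.1468,0],[0.01,-0.0004,0.0082,0,0.1676,0],[0.01,-0.0004,0.0082,0,0.1676,0],[0.01,-0.0004,0.0082,0,0.1676,0]]]'
python3 - <<'E'
from h import *
avg(4)
E
```

```text
clock: 21.28
tool_pos: [0.5227, 0.0606, 0.0207]
eef_rot: [0.556, -0.437, 0.437, -0.556]
contact_force: [0.1, -0.1, 0.3]
opening: 0.273
t 21.48 avg tray [-61.3   0.1] z 20.7 sd [0. 0. 0.] phi 0.08 F [ 0.   0.8 -0.2]
```

```bash
python3 -m handwheel '[[[0.004,0,0,0,0,0],[0.010,0,0,0,0,0],[0.016,0,0,0,0,0],[0.022,0,0,0,0,0],[0.028,0,0,0,0,0],[0.034,0,0,0,0,0],[0.040,0,0,0,0,0],[0.046,0,0,0,0,0],[0.052,0,0,0,0,0],[0.058,0,0,0,0,0],[0.064,0,0,0,0,0],[0.068,0,0,0,0,0]]]'
python3 -m handwheel '[[[0.0015,0,0,0,0,0],[0.0015,0,0,0,0,0],[-0.004,0,0,0,0,0],[-0.010,0,0,0,0,0],[-0.012,-0.02,0,0,0,0],[-0.012,-0.05,0,0,0,0],[-0.03,-0.08,0,0,0,0],[-0.06,-0.11,0,0,0,0],[-0.1,-0.14,0,0,0,0],[-0.14,-0.17,0,0,0,0],[-0.18,-0.2,0,0,0,0],[-0.18,-0.2,0,0,0,0]]]'
python3 - <<'E'
from h import *
avg(3);plan((-280,0,0,230))
a=shot("top","t7",(170,140,345,275),2.2);b=shot("scene","s7",(180,130,350,265),2.4)
n=min(a.shape[0],b.shape[0]);cv2.imwrite("pics/f1.png",np.hstack([a[:n],b[:n]])[:,:,::-1])
E
```

```text
clock: 22.48
tool_pos: [0.5388, -0.007, 0.0207]
eef_rot: [0.555, -0.438, 0.438, -0.555]
contact_force: [-0.2, -0.1, 0.5]
opening: 0.274
clock: 23.48
tool_pos: [0.4954, 0.1753, 0.2236]
eef_rot: [-0.555, 0.437, -0.436, 0.558]
contact_force: [0.7, 0.7, 0.3]
opening: 0.276
t 23.63 avg tray [-180.4    1.2] z 224.1 sd [0.3 3.1 1.6] phi 0.48 F [ 0.2 -1.3  0.3]
(-280, 0, 0, 230) [-0.1035, -0.0078, 0.0, -0.001, 0.0017, -0.0004]
```

View pics/f1.png

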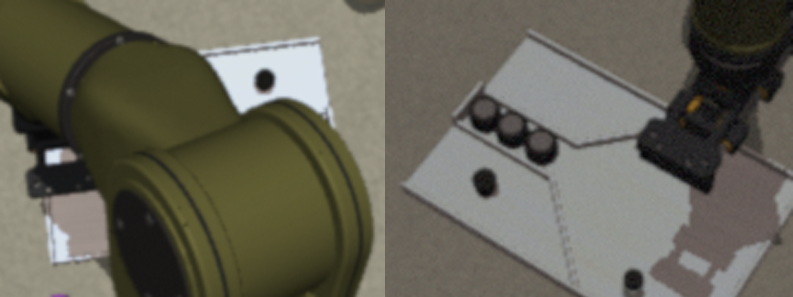

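The scene view shows three caps in line in the slot, at right-half (483,112), (511,128) and (541,146). I'll measure them in the scene camera.

Run:
```python
from h import *
im=snapshot("scene")
cv2.imwrite("pics/sf_raw.png",im[:,:,::-1])
for u,v in((221,177),(233,184),(245.5,191.5)):
    p=px2w("scene",u,v,.019);print((w2t(P,p)*1e3).round(1))
for b in boxes_of("cap1","scene"):
    q=b["bbox"];c=((q[0]+q[2])/2,(q[1]+q[3])/2);print(np.round(c,1),round(b["confidence"],2),"size",round(q[2]-q[0]),round(q[3]-q[1]),(w2t(P,px2w("scene",*c,.019))*1e3).round(1))
# cap model outlines on picture
cr=(190,150,300,260);v=cv2.resize(im[cr[1]:cr[3],cr[0]:cr[2]],None,fx=5,fy=5,interpolation=cv2.INTER_CUBIC)
def ln(poly,z,col):
    q=np.array([(w2px("scene",[*a,z])-cr[:2]+.5)*5 for a in t2w(P,np.array(poly)/1e3)]).astype(int);cv2.polylines(v,[q],False,col,1)
ln([[0,-23],[130,-23],[130,23],[0,23],[0,-23]],.006,(255,0,0))
t=np.linspace(0,6.283,40)
for x in(108.5,71,31): ln(np.c_[x+18*np.cos(t),18*np.sin(t)],.032,(0,255,0))
cv2.imwrite("pics/f2.png",v[:,:,::-1])
```

```text
[[106.6  -1.4]]
[[66.4 -1. ]]
[[24.9 -0.1]]
[245.8 189.6] 0.75 size 14 16 [[27.7 -5.3]]
[370.3 254.6] 0.65 size 15 12 [[-337.2  -19.7]]
[223.4 177.6] 0.59 size 18 19 [[100.2  -3.4]]
[231.1 183.7] 0.57 size 10 19 [[71.3  1. ]]
[390.8 236.6] 0.56 size 17 12 [[-358.  -92.]]
[346.3 327.1] 0.29 size 50 61 [[-373.3  171.7]]
```

The viewer limit is reached, so I do the last check numerically: move the arm clear at a safe height and measure from the top camera.

```bash
python3 -m handwheel '[[[-0.03,-0.02,-0.02,0,0,0],[-0.06,-0.04,-0.04,0,0,0],[-0.09,-0.06,-0.06,0,0,0],[-0.12,-0.08,-0.06,0,0,0],[-0.15,-0.08,-0.06,0,0,0],[-0.18,-0.08,-0.06,0,0,0],[-0.21,-0.08,-0.06,0,0,0],[-0.23,-0.08,-0.06,0,0,0],[-0.23,-0.08,-0.06,0,0,0],[-0.23,-0.08,-0.06,0,0,0],[-0.23,-0.08,-0.06,0,0,0]]]'
python3 - <<'E'
from h import *
avg(2);im=snapshot("top");cv2.imwrite("pics/tf_raw.png",im[:,:,::-1])
g=cv2.cvtColor(im,cv2.COLOR_RGB2GRAY)
m=(g<125).astype(np.uint8)
o=cv2.imread("pics/t0_raw.png",0)
for x,y in((108.5,0),(71,0),(31,0)):
    u,v=w2px("top",[*t2w(P,[x/1e3,y/1e3])[0],.019]).round().astype(int);print((x,y),(u,v),"dark frac r4",m[v-4:v+5,u-4:u+5].mean())
# dark profile along slot axis
xs=np.arange(-20,132,4)
print([(int(x),int(g[tuple(w2px("top",[*t2w(P,[x/1e3,0])[0],.019]).round().astype(int)[::-1])])) for x in xs])
for b in boxes_of("cap1","top"):
    q=b["bbox"];c=((q[0]+q[2])/2,(q[1]+q[3])/2);print(np.round(c,1),round(b["confidence"],2),"size",round(q[2]-q[0]),round(q[3]-q[1]),(w2t(P,px2w("top",*c,.019))*1e3).round(1))
for n in("vial","stopper","reagent_bottle","wash_bottle","amber_bottle","beaker"):
    print(n,[(np.round(b["bbox"]).tolist(),round(b["confidence"],2)) for b in boxes_of(n,"top")][:2])
# unchanged elsewhere? (first vs last scene picture at vial / stopper)
s0=cv2.imread("pics/s0_raw.png").astype(int);s1=snapshot("scene")[:,:,::-1].astype(int)
for n,(u,v) in{"vial":(283,247),"stopper":(221,206),"reagent":(143,205),"amber":(122,170),"beaker":(166,102),"wash":(342,335)}.items(): print(n,"mean diff",np.abs(s0[v-12:v+13,u-12:u+13]-s1[v-12:v+13,u-12:u+13]).mean().round(1))
E
```

```text
clock: 24.75
tool_pos: [0.3859, 0.3768, 0.2996]
eef_rot: [0.556, -0.438, 0.439, -0.554]
contact_force: [0.5, -0.3, -0.5]
opening: 0.273
t 24.85 avg tray [-400.7  -59.1] z 300.0 sd [0.  0.1 0.1] phi -0.18 F [ 0.2 -0.3  0.5]
(108.5, 0) (np.int64(311), np.int64(199)) dark frac r4 1.0
(71, 0) (np.int64(298), np.int64(201)) dark frac r4 1.0
(31, 0) (np.int64(284), np.int64(202)) dark frac r4 1.0
[(-20, 202), (-16, 203), (-12, 203), (-8, 203), (-4, 203), (0, 203), (4, 203), (8, 202), (12, 185), (16, 50), (20, 53), (24, 109), (28, 114), (32, 113), (36, 113), (40, 113), (44, 75), (48, 64), (52, 58), (56, 36), (60, 53), (64, 108), (68, 113), (72, 113), (76, 112), (80, 113), (84, 79), (88, 46), (92, 20), (96, 39), (100, 89), (104, 112), (108, 113), (112, 113), (116, 112), (120, 107), (124, 58), (128, 58)]
[285.2 201.2] 0.58 size 13 16 [[34.3  2.8]]
[311.4 199.3] 0.47 size 11 13 [[108.3  -0.7]]
[300.3 201.4] 0.45 size 11 9 [[76.4 -2.7]]
vial [([214.0, 172.0, 223.0, 185.0], 0.59)]
stopper [([284.0, 170.0, 295.0, 178.0], 0.52)]
reagent_bottle [([324.0, 110.0, 353.0, 142.0], 0.68), ([287.0, 170.0, 294.0, 180.0], 0.58)]
wash_bottle [([114.0, 125.0, 152.0, 160.0], 0.63)]
amber_bottle [([376.0, 132.0, 394.0, 155.0], 0.68), ([116.0, 123.0, 154.0, 158.0], 0.57)]
beaker [([400.0, 207.0, 437.0, 232.0], 0.89)]
vial mean diff 5.2
stopper mean diff 4.4
reagent mean diff 3.4
amber mean diff 3.4
beaker mean diff 3.0
wash mean diff 3.8
```

```bash
python3 -c "
from h import *
print(job.finish_job())"
```

```text
the job is handed in; nothing more can be done
None
```

All three black caps are in the slot and the job is handed in, at about 25 s of the 72 s allowed. I pushed them one at a time with a two-fingertip cradle: the middle cap, then the left, then the right. The tips passed about 2–3 mm above the wall tops, and the measured force stayed at noise level (under about 2 N).

**Caps in the slot:** the last top picture puts the caps at about x = 31, 71 and 108 mm along the slot axis. Together they span roughly 13 to 126 mm of the 130 mm slot, and the gate is clear. Top-face shading matches caps lying flat.

**Everything else:** the vial, stopper, bottles and beaker showed no shift between the first and last scene pictures. The arm is parked clear at 0.30 m.

**Checks that failed or disagreed:**
- The scene-camera tray fit was biased by a shadowed wall, so I used the top-camera fit.
- The scene camera put the caps up to about 6 mm nearer the gate than the top camera. The last cap would still be inside.
- The detection boxes scattered by up to about 8 mm between neighbouring caps.
- The last close-up could not be viewed because the picture limit was reached, so the final check was numerical only.

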